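Slide the baking tray home into the runner notches and shut the gate

TASK

Gently push the dark baking tray along its runners with a fingertip, loaves and all, until you feel it drop into the locating notches, and stop there rather than shoving on. Then just as gently push the red gate fully shut across behind it and take the hand away from everything. Do not lift or tip the tray, do not pick up or spill the loaves, and leave the other things on the table alone.

Things in the scene. Friction and masses are not known exactly. Their poses are not given: they have to be found in the camera images.
- station: Tray station fixed to the table, 260 mm (x) by 408 mm (y). Origin: on the table where the tray's centre lies when home; z up. The tray slides home towards the station's +y (roughly to the robot's left) on two aluminium runners, 32 mm wide, tops 50 mm above the table, centred at x = -86 and +86 mm, y = -230 to +170 mm. Between them nothing is higher than 6 mm.
- notch (a point): Centre between the two far notches, at runner-top height, station y = +85 mm. Each runner has two cross notches, at y = -85 and +85 mm, 16 mm wide, 12 mm deep, with yellow floors.
- end_stop (a point): Middle of the near face of the grey end stop, 75 mm high, at station y = 170 mm. Grey guide flanges run along the runners' outer sides (x = -108 to -102 and +102 to +108 mm, full length) and rise to 62 mm above the table.
- tray: Loose dark baking tray, 200 mm (x) by 220 mm (y), walls 4 mm thick, rim 30 mm above its underside, about 0.45 kg, holding two small loaves. Origin: centre of the pan's underside; axes along the station's. Two battens under it, 8 mm high and 10 mm wide, at y = -85 and +85 mm, ride on the runners at first: origin 58 mm above the table, 55 to 105 mm short of home.
- tray_rear (a point): Middle of the tray's rear wall, outer face (tray y = -110 mm), 15 mm above the pan's underside: the place to push, towards +y, with 2 to 10 N. When both battens fall into the notches the tray sinks 8 mm (origin 50 mm above the table) and cannot slide on: the push meets a hard stop (3 mm play either way).
- gate (a joint): Angle of the red gate (rad): 0 = closed, against its hard stop, pointing along the station's -x, across behind the home tray; 1.57 = open, pointing along the station's -y; it starts at 1.4 to 1.75. It stays where it is left; swinging it takes about 1.5 N at 80 mm from the pivot.
- gate_pivot (a point): Gate hinge axis (vertical), at station x = +121, y = -138 mm; this point is at mid-height of the gate, 78 mm above the table.
- gate_end (a point): Free end of the red gate at mid-height. The gate is a flat upright bar 8 mm thick, 112 mm long from the pivot, from 65 to 91 mm above the table.
- loaf_a: Small brown loaf in the tray, 110 mm long, 56 mm wide and high; origin at the centre of its underside, 4 mm above the tray's underside
- loaf_b: Second small loaf in the tray, the same as the other
- loaf_c: A larger bread loaf, 150 mm long, 70 mm wide and high, lying on the table; origin at its underside. Leave alone.
- shaker: Metal shaker, 64 mm wide, 130 mm tall, standing on the table; origin at its underside. Leave alone.
- pastry_brush: Pastry brush lying on the table; origin at its underside. Leave alone.
- scraper: Dough scraper lying flat: steel blade 75 x 110 mm, wooden grip 120 mm long and 22 mm thick; origin at its underside. Leave alone.
- bowl: White bowl, 130 mm wide, 60 mm high; origin at its underside. Leave alone.
- oil: Amber glass bottle, 60 mm wide, 190 mm tall; origin at its underside. Leave alone.

How it is judged (in metres and radians):
On the way, in this order (a step that is already met when the one before it is completed fails the run):
1. the tray has dropped into the notches on both runners while the gate is still open (x of tray in the frame of station between -0.006 and 0.006 m and y of tray in the frame of station between -0.006 and 0.006 m and z of tray in the frame of station below 0.053 m and angle between tray's own z axis and vertical below 0.03 rad and value of joint gate above 0.8 rad), for 0.2 s.
2. the gate is shut behind the home tray (x of tray in the frame of station between -0.006 and 0.006 m and y of tray in the frame of station between -0.006 and 0.006 m and z of tray in the frame of station below 0.053 m and angle between tray's own z axis and vertical below 0.03 rad and value of joint gate below 0.12 rad), for 0.2 s.
At the end, for the whole second after the job is handed in: The tray rests in the notches: origin within 6 mm of home along the station's x and y, less than 53 mm above the table (seated 50, riding 58), tilted under 0.03 rad, at rest; the gate is within 0.12 rad of shut (all of step 2 and linear speed of tray below 0.02 m/s); the robot touches nothing.
It fails at once if the tray or the gate is shoved hard: more than 45 N from the fingers (contact force between the fingers and tray above 45 N or contact force between the fingers and gate above 45 N).
It fails at once if the tray is lifted (more than 12 mm above riding height) or tipped by more than 0.15 rad (z of tray in the frame of station above 0.07 m or angle between tray's own z axis and vertical above 0.15 rad).
It fails at once if a loaf is picked up (raised more than 25 mm) or leaves the tray (z of any of loaf_a, loaf_b in the frame of tray above 0.03 m or z of any of loaf_a, loaf_b in the frame of tray below -0.01 m or height (world z) of any of loaf_a, loaf_b above 0.095 m or not (x of loaf_a in the frame of tray between -0.095 and 0.095 m and y of loaf_a in the frame of tray between -0.105 and 0.105 m) or not (x of loaf_b in the frame of tray between -0.095 and 0.095 m and y of loaf_b in the frame of tray between -0.105 and 0.105 m)).
It fails at once if another thing on the table is shifted by more than 30 mm (distance of any of loaf_c, shaker, pastry_brush, scraper, bowl, oil from where it was at the start of the episode above 0.03 m).
It also fails if it takes over 48 s, if anything falls off the work surface, if the arm or the gripper's body presses on something with over 40 N, if the wrist force passes 120 N, or if a joint passes its speed limit or range.

ROBOT

A 7-joint arm with a two-finger parallel gripper is mounted at the origin on the work surface. World frame = base frame: x ahead of the robot, y to its left, z up, the work surface at z = 0. Lengths are in mm, angles in rad, forces in N, time in s.
With the tool pointing down it reaches from about 425 to 875 mm from the base axis. Payload 8.4 kg.
Tool frame: the origin (TCP) lies at the very end of the fingers, on their centre line; the grasp point (between the pads) lies 19 mm behind it; z points along the fingers, y is the direction in which the jaws open and shut (so a half turn about z gives the same grasp; the last joint's range is limited). The gripper opens to 85 mm and grips with 20 to 120 N. Pads are 22 mm wide; open, the fingers measure 114 mm over their backs; the gripper's body (76 mm by 85 mm) begins 54 mm behind the grasp point. The pads swing forward as they close: fully open they stand 13 mm farther back than shut.
Start: joints at [1.059, 0.333, 0.04, 1.465, -0.013, 1.343, -0.059], TCP at [260.739, -595.381, 231.308] pointing down, gripper open.
Joint ranges: [-2.58, 2.58], [-0.38, 2.09], [-1.3, 1.39], [0.25, 2.4], [-1.5, 4.64], [0.08, 2.09], [-2.65, 2.65]. Speed limits (rad/s): [2.22, 2.22, 2.79, 2.79, 3.14, 3.14, 3.14].

INTERFACE

Orientations are given as a rotation vector (axis times angle).
In Python, from plant import robot gives the robot as it stands.
- The arm moves only by the tool move_arm, never from a script. Its argument "commands" is a list of rows, each a list of 7 numbers: the turn, a rotation vector about the tool's x, y, z in rad, then the shift along the tool's x, y, z in mm, then the finger opening in mm, from 0 to 85.4. A call has 1 to 5 rows; each row is the pose to reach, as a shift and turn from the pose commanded when the call began, along the tool's axes at that moment; what a row does not reach only later rows make up. A row lasts 1/10 s, in which the tool goes at most 50 mm and 8.59 degrees, less where a joint would pass 70% of its speed; a pose out of reach is approached as far as the arm can. A call with a gripper value outside its range is refused whole. The fingers move at their own pace and stop on an object; the grip force is fixed at half the most. Time passes only in rows, so rows that repeat a pose let the fingers close. It gives the time, the measured TCP pose, the force and the opening at its end, in the units of the state.
- robot.observe(): the state, without advancing time (a new reading comes with each control period).
- robot.camera(name): name is "side" or "top"; returns a dict with "color" (480x640x3 uint8, blue, green, red), "z_map" (480x640 float32, mm along the optical axis (not along the pixel's ray), 0 where there is no reading), "intrinsics" (3x3 intrinsics, pixels), "D" ([k1, k2, p1, p2, k3] as OpenCV has them; the pictures are not rectified), "world_from_camera" (4x4, takes a point from camera to world coordinates). Camera axes: x right, y down, z forward; pixel columns grow to the right and rows downward; lengths in mm; the calibration is good to about 2 mm. A picture is of the moment at which its call begins.
- robot.close_job(): hands the job in, once; it reports no verdict.
Trained networks look in the newest picture that a camera, given by its name, has taken for a name from the list of things; names that differ only in an ending like _2 or _b are one class to them, and where a whole thing is asked for, a point or a joint stands for the part that bears it (a point fixed in the world has none). Each returns a list of dicts, best first, with "confidence" (0 to 1); they miss things now and then, are a little off and sometimes report something else, mostly with a low value. They report only what shows in the picture. A call takes as long as a camera call.
- robot.outline_of(camera, name): "mask" (480x640 bool, what is visible of it) and "extent" ([left, top, right, bottom] in pixels, round what is visible of it).
The state is a dict: "t": time; "joints": joint angles; "qvel": joint speeds; "effort": joint torques, N m; "tcp_pos": TCP position; "orientation": TCP orientation; "wrist_force": force on the tool from outside, world axes, zero at the start; "moment": the same for the moment, N m; "finger_gap": finger opening in mm.
Only numpy, scipy, OpenCV 4.12 (cv2) and the standard library are available. Lean on these libraries where they do the work, as an engineer would, in place of code of your own. Each camera call takes 0.05 s, during which the arm holds its last target.

## Working session

There is one attempt and no reset: what is moved stays moved. The work goes in short steps, Python scripts to look and compute and a tool call to move; the robot and the scene stay as the last step left them, time stands still between calls to the robot, and variables do not carry over. Pictures are saved under pics/ and viewed, and the job is handed in when it is done.

Besides the shell and the picture viewer there is one more tool, called after "Call:" in YAML: its name, and indented under it one key for each argument. move_arm: Moves the arm, as the interface text tells. Its arguments: {"type":"object","properties":{"commands":{"type":"array"}},"required":["commands"]}

```bash
mkdir -p pics; ls; python3 - <<'E'
from plant import robot
import cv2,numpy as np
print(robot.observe())
for n in("side","top"):
    c=robot.camera(n); cv2.imwrite(f"pics/{n}0.png",c["color"]); print(n,c["intrinsics"],c["D"],c["world_from_camera"])
    for k in("station","tray","gate","loaf_a","loaf_c","shaker","pastry_brush","scraper","bowl","oil"):
        try:
            for r in robot.outline_of(n,k): print(k,round(r["confidence"],2),r["extent"])
        except Exception as e: print(k,e)
E
```

```text
pics
{'t': 0.0, 'joints': array([ 1.05881765,  0.33388963,  0.0398725 ,  1.46628602, -0.01342231,
        1.34328434, -0.05847646]), 'qvel': array([ 0.00114908,  0.00012723,  0.00016891, -0.00248118,  0.0004253 ,
       -0.00026548, -0.00095322]), 'effort': array([ 1.28838834e-03, -6.58541036e+01,  1.36600267e+00, -4.05568349e+01,
        1.68295100e-02,  1.24416535e-02, -2.19960361e-05]), 'tcp_pos': array([ 260.54930232, -594.99499843,  230.42776697]), 'orientation': array([-3.07340388e+00, -6.43484226e-01,  6.46629061e-04]), 'wrist_force': array([ 3.83425519e-01,  5.51028653e-06, -1.53723235e-02]), 'moment': array([-0.04221079,  0.00969392, -0.05467492]), 'finger_gap': 85.27615687798996}
side [[545.29665238   0.         315.49955166]
 [  0.         545.29665238 241.02278672]
 [  0.           0.           1.        ]] [-0.08537951  0.          0.          0.          0.        ] [[-9.77388729e-01 -1.17290933e-01  1.75937800e-01  3.15767296e+02]
 [-2.10757648e-01  6.07675378e-01 -7.65710029e-01  1.17291463e+03]
 [-1.71022252e-02 -7.85476589e-01 -6.18655027e-01  1.01247759e+03]
 [ 0.0
[... 1252 characters left out ...]
, 227.8]
tray 0.84 [331.4, 231.3, 435.5, 326.9]
gate 0.7 [391.3, 217.5, 441.0, 230.4]
loaf_a 0.7 [282.2, 143.7, 337.9, 184.9]
loaf_a 0.64 [364.6, 246.1, 412.6, 272.5]
loaf_a 0.61 [501.4, 220.4, 527.3, 282.6]
loaf_c 0.7 [282.2, 143.7, 337.9, 184.9]
loaf_c 0.64 [364.6, 246.1, 412.6, 272.5]
loaf_c 0.61 [501.4, 220.4, 527.3, 282.6]
shaker 0.95 [473.7, 175.4, 513.1, 208.7]
shaker 0.18 [389.2, 216.6, 441.2, 229.6]
pastry_brush 0.64 [497.8, 284.7, 518.6, 363.6]
scraper 0.64 [285.1, 146.1, 337.8, 183.5]
scraper 0.46 [392.7, 218.5, 441.7, 229.8]
scraper 0.25 [332.6, 227.6, 434.5, 324.9]
bowl 0.98 [119.7, 208.8, 165.4, 262.8]
bowl 0.45 [365.0, 248.1, 411.8, 270.5]
oil 0.73 [216.8, 162.5, 247.7, 191.9]
```

View pics/side0.png

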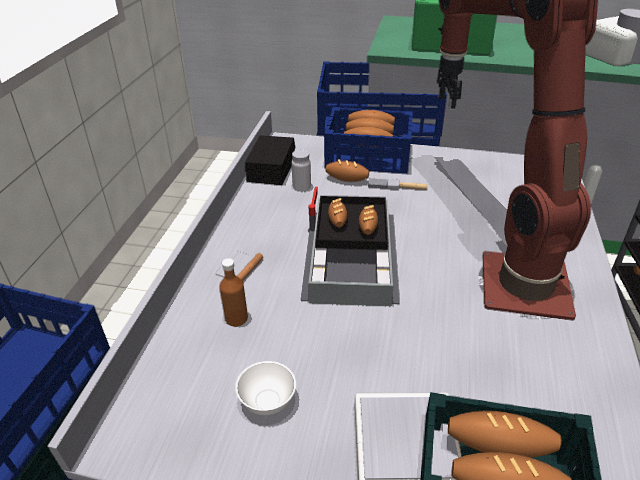

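View pics/top0.png

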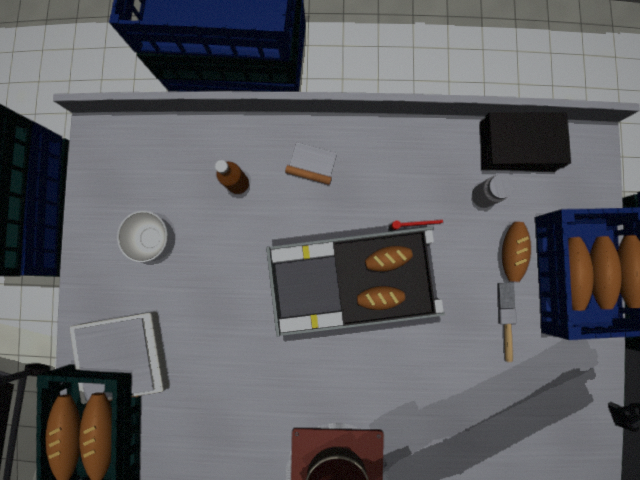

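```bash
cat > h.py <<'E'
from plant import robot
import cv2,numpy as np
def cloud(n):
    c=robot.camera(n)
    K=c["intrinsics"];D=c["D"]
    v,u=np.mgrid[0:480,0:640]
    p=cv2.undistortPoints(np.stack([u,v],-1).reshape(-1,1,2).astype(np.float64),K,np.array(D)).reshape(480,640,2)
    z=c["z_map"].astype(float)
    P=np.dstack([p*z[...,None],z])
    T=c["world_from_camera"]
    return c["color"],P@T[:3,:3].T+T[:3,3],z>0
def ray(n,c,uv):
    pass
E
python3 - <<'E'
from h import *
for n in("top","side"):
    col,W,ok=cloud(n)
    np.save(f"{n}_W.npy",W);np.save(f"{n}_c.npy",col)
    hsv=cv2.cvtColor(col,cv2.COLOR_BGR2HSV)
    roi=ok&(W[...,0]>350)&(W[...,0]<800)&(W[...,1]>-350)&(W[...,1]<250)&(W[...,2]>15)&(W[...,2]<120)
    y=roi&(hsv[...,0]>20)&(hsv[...,0]<35)&(hsv[...,1]>150)&(hsv[...,2]>100)
    k,lab,st,_=cv2.connectedComponentsWithStats(y.astype(np.uint8))
    for i in range(1,k):
        if st[i,4]>8: print(n,"yellow",st[i],np.median(W[lab==i],0).round(1))
    r=roi&((hsv[...,0]<5)|(hsv[...,0]>174))&(hsv[...,1]>180)&(hsv[...,2]>90)
    k,lab,st,_=cv2.connectedComponentsWithStats(r.astype(np.uint8))
    for i in range(1,k):
        if st[i,4]>8: 
            Q=W[lab==i];print(n,"red",st[i],np.median(Q,0).round(1),Q.min(0).round(1),Q.max(0).round(1))
    # station box from heights
    s=roi&(W[...,2]>30)
    k,lab,st,_=cv2.connectedComponentsWithStats(s.astype(np.uint8))
    for i in range(1,k):
        if st[i,4]>200:
            Q=W[lab==i];print(n,"comp",st[i],cv2.minAreaRect(Q[:,:2].astype(np.float32)),Q[:,2].max())
    # tray black
    d=roi&(hsv[...,2]<60)&(W[...,2]>55)
    k,lab,st,_=cv2.connectedComponentsWithStats(d.astype(np.uint8))
    for i in range(1,k):
        if st[i,4]>100:
            Q=W[lab==i];print(n,"dark",st[i],cv2.minAreaRect(Q[:,:2].astype(np.float32)),np.percentile(Q[:,2],[5,50,95]).round(1))
c=cv2.imread("pics/top0.png")[200:350,255:455]; cv2.imwrite("pics/topz0.png",cv2.resize(c,None,fx=4,fy=4,interpolation=cv2.INTER_NEAREST))
E
```

```text
top yellow [303 246   6  13  64] [556.7  89.9  38.4]
top yellow [311 315   6  13  63] [387.2  65.1  37.2]
top red [392 221  50   8 148] [ 627.2 -159.3   90.6] [ 614.8 -232.5   71.5] [ 634.2 -116.6   98.8]
top comp [475 177  18  28 301] ((713.3546752929688, -341.3089294433594), (56.66347885131836, 16.557600021362305), 0.7303842902183533) 119.92644474246185
top comp [  266   219   179   118 11373] ((500.85821533203125, -40.25836181640625), (239.39230346679688, 426.2409362792969), 8.184115409851074) 119.95229452701483
top dark [478 182  13  21 116] ((709.1242065429688, -339.2577819824219), (50.720069885253906, 12.880163192749023), 9.319727897644043) [57.8 75.6 93.2]
top dark [ 334  231  101   94 6026] ((498.0467224121094, -99.93218994140625), (197.87646484375, 220.1413116455078), 8.341292381286621) [57.9 61.6 87.3]
side red [309 187   8  29  82] [ 626.5 -134.7   90.9] [ 616.7 -232.7   62.1] [ 636.6 -113.    98.9]
side comp [292 159  17  26 350] ((713.7472534179688, -337.39776611328125), (57.11715316772461, 25.147668838500977), 0.043850481510162354) 119.84806780458882
side comp [ 308  187   86  112 6297] ((500.2851867675781, -39.18359375), (237.99395751953125, 438.8055725097656), 8.293574333190918) 119.98455207943255
side dark [ 315  196   73   54 2765] ((500.0332946777344, -99.60234069824219), (200.60504150390625, 233.79322814941406), 8.385411262512207) [58.3 63.5 87.1]
```

View pics/topz0.png

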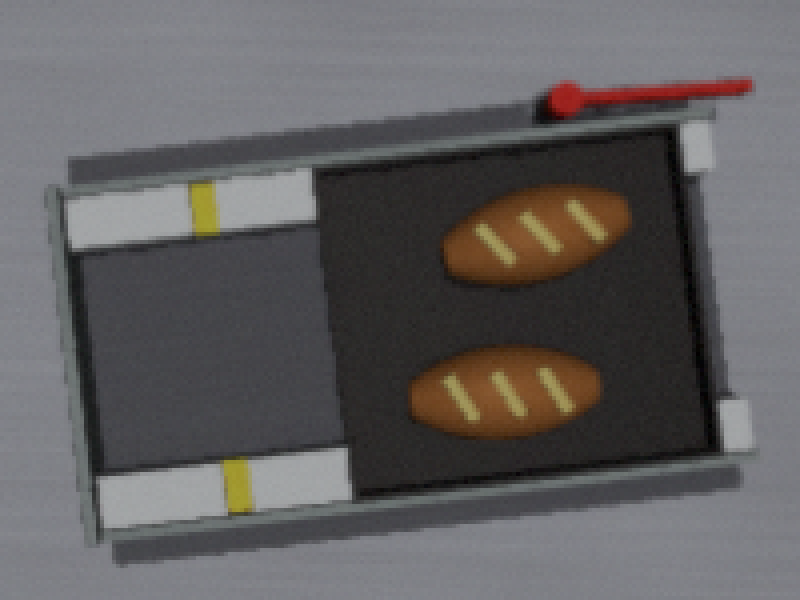

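```bash
cat >> h.py <<'E'
from scipy.spatial.transform import Rotation as R
H=np.array([484.3,-6.6]);A=0.1453
ex=np.array([np.cos(A),np.sin(A)]);ey=np.array([-np.sin(A),np.cos(A)])
def st(p): d=np.array(p[:2])-H; return np.array([d@ex,d@ey])
def wo(s,z): return np.r_[H+s[0]*ex+s[1]*ey,z]
def go(s,z,yaw_x=0.0):
    "tool move to station xy, z ; tool x at station angle yaw_x, pointing down"
    o=robot.observe(); R0=R.from_rotvec(o["orientation"])
    Rt=R.from_euler("z",A+yaw_x)*R.from_euler("x",np.pi)
    print("turn",(R0.inv()*Rt).as_rotvec().round(3),"shift",(R0.inv().apply(wo(s,z)-o["tcp_pos"])).round(1), "st",st(o["tcp_pos"]).round(1),o["tcp_pos"].round(1),o["wrist_force"].round(2),o["finger_gap"],o["t"])
E
python3 - <<'E'
from h import *
go((0,-245),200)
W=np.load("top_W.npy");col=np.load("top_c.npy");hsv=cv2.cvtColor(col,cv2.COLOR_BGR2HSV)
m=((hsv[...,0]<5)|(hsv[...,0]>174))&(hsv[...,1]>180)&(hsv[...,2]>90)&(W[...,2]>60)&(W[...,2]<100)&(W[...,0]>550)&(W[...,0]<680)&(abs(W[...,1]+170)<80)
for p in W[m][::10]: print(st(p).round(),p[2].round())
E
```

```text
turn [-0.    -0.     0.268] shift [ 376.2 -213.3   31.3] st [-306.4 -550.2] [ 260.8 -595.4  231.3] [ 0.56 -0.38 -0.69] 85.21629132314673 1.2
[ 128. -138.] 96.0
[ 116. -240.] 95.0
[ 119. -196.] 90.0
[ 117. -220.] 87.0
[ 113. -243.] 90.0
[ 121. -162.] 93.0
[ 118. -186.] 90.0
[ 115. -210.] 89.0
[ 122. -133.] 95.0
[ 119. -157.] 91.0
[ 116. -181.] 90.0
[ 115. -208.] 77.0
[ 118. -147.] 92.0
[ 117. -174.] 74.0
[ 115. -132.] 93.0
```

Call:
move_arm:
  commands:
    - [0, 0, 0.06, 38, -21, 0, 0]
    - [0, 0, 0.12, 76, -43, 0, 0]
    - [0, 0, 0.18, 114, -64, 0, 0]
    - [0, 0, 0.24, 152, -85, 0, 0]
    - [0, 0, 0.268, 190, -107, 0, 0]

```text
t: 1.7
tcp_pos: [392.7, -419.7, 231.5]
orientation: [3.133, 0.223, 0.0]
wrist_force: [0.6, -0.4, -0.2]
finger_gap: 12.3
```

```bash
python3 -c "
from h import *
go((0,-245),200)"
```

```text
turn [ 0.    -0.    -0.003] shift [ 150.  -151.    31.5] st [-150.4 -395.5] [ 392.7 -419.7  231.5] [ 0.62 -0.36 -0.23] 12.294944067555305 1.7
```

Call:
move_arm:
  commands:
    - [0, 0, 0, 30, -30, 0, 0]
    - [0, 0, 0, 60, -60, 0, 0]
    - [0, 0, 0, 90, -90, 0, 0]
    - [0, 0, 0, 120, -120, 10, 0]
    - [0, 0, 0, 150, -150, 30, 0]

```text
t: 2.2
tcp_pos: [520.4, -250.1, 202.8]
orientation: [3.132, 0.227, 0.005]
wrist_force: [1.0, -0.3, -0.0]
finger_gap: -0.2
```

```bash
python3 -c "
from h import *
go((0,-245),66)
c=robot.camera('side');cv2.imwrite('pics/side1.png',cv2.resize(c['color'][80:330,240:440],None,fx=3,fy=2.4))"
```

```text
turn [ 0.002 -0.003 -0.001] shift [ -0.9  -1.4 136.8] st [   0.5 -246.1] [ 520.4 -250.1  202.8] [ 0.99 -0.29 -0.02] -0.23236997597841952 2.2
```

View pics/side1.png

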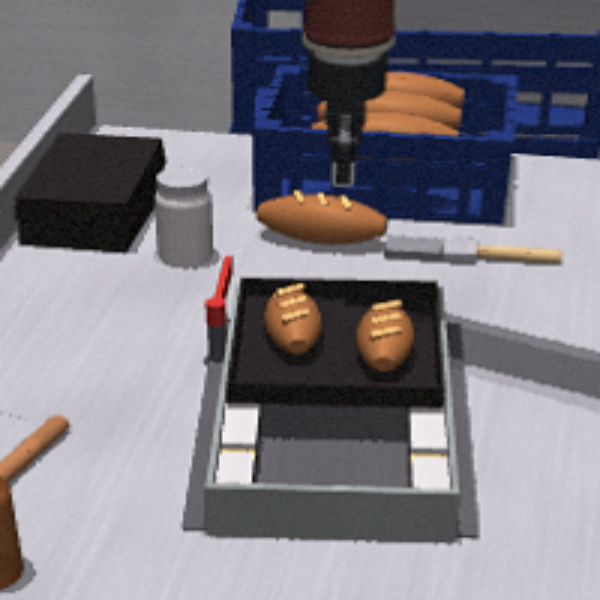

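The closed gripper (here around (343,150)) hangs above the gap behind the tray, with the gate off to the left and clear. Next I lower it.

Call:
move_arm:
  commands:
    - [0, 0, 0, 0, 0, 35, 0]
    - [0, 0, 0, 0, 0, 70, 0]
    - [0, 0, 0, -1, 0, 105, 0]
    - [0, 0, 0, -1, 0, 130, 0]
    - [0, 0, 0, -1, 0, 136, 0]

```text
t: 2.75
tcp_pos: [515.6, -250.6, 62.3]
orientation: [-3.131, -0.227, 0.007]
wrist_force: [0.1, 0.4, 0.3]
finger_gap: 0.1
```

Call:
move_arm:
  commands:
    - [0, 0, 0, 0, -6, 0, 0]
    - [0, 0, 0, 0, -12, 0, 0]
    - [0, 0, 0, 0, -17, 0, 0]
    - [0, 0, 0, 0, -21, 0, 0]
    - [0, 0, 0, 0, -24, 0, 0]

```text
t: 3.25
tcp_pos: [514.6, -227.1, 66.2]
orientation: [3.133, 0.228, 0.002]
wrist_force: [-0.1, -0.5, -0.3]
finger_gap: 0.3
```

```bash
python3 -c "
from h import *
go((0,-125),66)"
```

```text
turn [ 0.001 -0.001 -0.   ] shift [  1.9 -97.5   0.1] st [  -1.9 -222.5] [ 514.6 -227.1   66.2] [-0.1  -0.45 -0.28] 0.28663104158364716 3.25
```

Call:
move_arm:
  commands:
    - [0, 0, 0, 0.4, -2, 0, 0]
    - [0, 0, 0, 0.8, -4, 0, 0]
    - [0, 0, 0, 1.2, -6, 0, 0]
    - [0, 0, 0, 1.6, -8, 0, 0]
    - [0, 0, 0, 2, -10, 0, 0]

```text
t: 3.75
tcp_pos: [514.8, -218.0, 65.5]
orientation: [3.133, 0.226, 0.001]
wrist_force: [0.4, -4.6, 0.7]
finger_gap: -0.0
```

Call:
move_arm:
  commands:
    - [0, 0, 0, 0, -2, 0, 0]
    - [0, 0, 0, 0, -4, 0, 0]
    - [0, 0, 0, 0, -6, 0, 0]
    - [0, 0, 0, 0, -8, 0, 0]
    - [0, 0, 0, 0, -10, 0, 0]

```text
t: 4.25
tcp_pos: [513.4, -207.4, 65.5]
orientation: [3.133, 0.227, 0.001]
wrist_force: [0.7, -4.1, 2.2]
finger_gap: 0.0
```

```bash
python3 -c "
from h import *
go((0,-125),66)"
```

```text
turn [ 0.    -0.    -0.001] shift [  0.2 -77.9  -0.6] st [  -0.3 -202.9] [ 513.4 -207.4   65.5] [ 0.73 -4.13  2.21] 0.00951972004037593 4.25
```

Call:
move_arm:
  commands:
    - [0, 0, 0, 0, -3, 0, 0]
    - [0, 0, 0, 0, -6, 0, 0]
    - [0, 0, 0, 0, -9, 0, 0]
    - [0, 0, 0, 0, -12, 0, 0]
    - [0, 0, 0, 0, -15, 0, 0]

```text
t: 4.75
tcp_pos: [511.2, -192.5, 65.5]
orientation: [3.133, 0.227, 0.0]
wrist_force: [0.8, -6.1, 1.9]
finger_gap: 0.0
```

Call:
move_arm:
  commands:
    - [0, 0, 0, 0, -3, 0, 0]
    - [0, 0, 0, 0, -6, 0, 0]
    - [0, 0, 0, 0, -9, 0, 0]
    - [0, 0, 0, 0, -12, 0, 0]
    - [0, 0, 0, 0, -15, 0, 0]

```text
t: 5.25
tcp_pos: [509.0, -177.6, 65.5]
orientation: [3.133, 0.227, 0.0]
wrist_force: [0.5, -5.5, 1.1]
finger_gap: 0.0
```

Call:
move_arm:
  commands:
    - [0, 0, 0, 0, -3, 0, 0]
    - [0, 0, 0, 0, -6, 0, 0]
    - [0, 0, 0, 0, -9, 0, 0]
    - [0, 0, 0, 0, -12, 0, 0]
    - [0, 0, 0, 0, -15, 0, 0]

```text
t: 5.75
tcp_pos: [506.8, -162.9, 65.5]
orientation: [3.133, 0.227, 0.0]
wrist_force: [0.6, -4.8, 2.1]
finger_gap: 0.1
```

```bash
cat > tr.py <<'E'
from h import *
import sys
go((0,-125),66)
for n in("top","side"):
    col,W,ok=cloud(n);hsv=cv2.cvtColor(col,cv2.COLOR_BGR2HSV)
    d=ok&(hsv[...,2]<60)&(W[...,2]>45)&(W[...,2]<95)
    S=np.dstack([(W[...,:2]-H)@ex,(W[...,:2]-H)@ey])
    d&=(abs(S[...,0])<115)&(S[...,1]>-215)&(S[...,1]<150)
    k,lab,s,_=cv2.connectedComponentsWithStats(d.astype(np.uint8));i=1+s[1:,4].argmax()
    Q=S[lab==i];z=W[lab==i][:,2]
    inn=(abs(Q[:,0])<60)&(z<70)
    print(n,"y pct",np.percentile(Q[:,1],[.3,1,99,99.7]).round(1),"x",np.percentile(Q[:,0],[.3,99.7]).round(1),"floor z",np.median(z[inn]).round(1),"rim",np.percentile(z,98).round(1))
    cv2.imwrite(f"pics/{n}_{sys.argv[1]}.png",cv2.resize(col[200:350,255:455] if n=="top" else col[180:330,240:440],None,fx=4,fy=4))
E
python3 tr.py a
```

```text
turn [ 0.    -0.    -0.001] shift [  0.3 -32.9  -0.6] st [  -0.4 -157.9] [ 506.8 -162.9   65.5] [ 0.57 -4.82  2.13] 0.11449801302883407 5.75
top y pct [-142.7 -140.8   74.1   75.4] x [-98.6  99.3] floor z 61.2 rim 88.7
side y pct [-147.6 -145.4   79.8   81.3] x [-97.2 101.3] floor z 61.9 rim 89.3
```

Call:
move_arm:
  commands:
    - [0, 0, 0, 0, -3, 0, 0]
    - [0, 0, 0, 0, -6, 0, 0]
    - [0, 0, 0, 0, -9, 0, 0]
    - [0, 0, 0, 0, -12, 0, 0]
    - [0, 0, 0, 0, -15, 0, 0]

```text
t: 6.35
tcp_pos: [504.6, -148.3, 65.4]
orientation: [3.133, 0.227, 0.0]
wrist_force: [0.3, -4.7, 2.6]
finger_gap: 0.2
```

Call:
move_arm:
  commands:
    - [0, 0, 0, 0, -2, 0, 0]
    - [0, 0, 0, 0, -4, 0, 0]
    - [0, 0, 0, 0, -6, 0, 0]
    - [0, 0, 0, 0, -8, 0, 0]
    - [0, 0, 0, 0, -10, 0, 0]

```text
t: 6.85
tcp_pos: [503.2, -138.5, 65.4]
orientation: [3.133, 0.227, 0.0]
wrist_force: [1.3, -5.9, 1.9]
finger_gap: 0.2
```

```bash
python3 tr.py b
```

```text
turn [ 0.    -0.    -0.001] shift [ 0.4 -8.2 -0.6] st [  -0.4 -133.2] [ 503.2 -138.5   65.4] [ 1.28 -5.89  1.92] 0.23729289704215073 6.85
top y pct [-118.  -115.9   98.9  100.4] x [-98.1  99.4] floor z 61.1 rim 89.1
side y pct [-123.  -121.   103.7  104.6] x [-96.9 100.7] floor z 61.9 rim 89.4
```

Tray about 9 mm short, still riding. From here 1 mm per row, watching the force.

Call:
move_arm:
  commands:
    - [0, 0, 0, 0, -1, 0, 0]
    - [0, 0, 0, 0, -2, 0, 0]
    - [0, 0, 0, 0, -3, 0, 0]
    - [0, 0, 0, 0, -4, 0, 0]
    - [0, 0, 0, 0, -5, 0, 0]

```text
t: 7.45
tcp_pos: [502.1, -133.3, 65.2]
orientation: [-3.133, -0.227, 0.001]
wrist_force: [0.5, -3.1, -2.2]
finger_gap: 0.1
```

Call:
move_arm:
  commands:
    - [0, 0, 0, 0, -1, 0, 0]
    - [0, 0, 0, 0, -2, 0, 0]

```text
t: 7.65
tcp_pos: [501.9, -131.0, 65.1]
orientation: [-3.133, -0.227, 0.001]
wrist_force: [-0.0, -3.4, -0.5]
finger_gap: -0.1
```

```bash
python3 tr.py c
```

```text
turn [-0.  0. -0.] shift [ 0.6 -0.6 -0.9] st [  -0.6 -125.6] [ 501.9 -131.    65.1] [-0.04 -3.44 -0.55] -0.05626617908555509 7.65
top y pct [-110.6 -108.4  106.2  107.7] x [-102.    99.1] floor z 53.3 rim 81.4
side y pct [-116.5 -113.9  111.2  111.9] x [-97.6 100.6] floor z 54.3 rim 82.0
```

The floor and rim both dropped 8 mm, so the tray is seated at about y = -2 mm. I back off and go around the gate.

Call:
move_arm:
  commands:
    - [0, 0, 0, 0, 5, 0, 0]
    - [0, 0, 0, 0, 20, 0, 0]
    - [0, 0, 0, 0, 45, 0, 0]
    - [0, 0, 0, 0, 60, -30, 0]
    - [0, 0, 0, 0, 65, -70, 0]

```text
t: 8.25
tcp_pos: [509.9, -198.0, 134.2]
orientation: [-3.132, -0.223, 0.006]
wrist_force: [1.3, -0.4, -1.2]
finger_gap: 0.2
```

```bash
python3 tr.py d; python3 -c "
from h import *
go((155,-213),136)"
```

```text
turn [-0.002  0.004 -0.003] shift [  2.4 -68.   68.3] st [  -2.4 -193.1] [ 509.9 -198.   134.2] [ 1.31 -0.36 -1.2 ] 0.22099899640506 8.25
top y pct [-109.3 -108.   106.3  107.8] x [-97.9  99. ] floor z 53.2 rim 80.8
side y pct [-115.7 -113.8  110.9  112.2] x [-97.2 100.6] floor z 54.4 rim 81.5
turn [ 0.004 -0.007 -0.003] shift [153.   18.4   5.6] st [   2.  -194.2] [ 514.4 -198.5  140.4] [ 0.29 -0.98  0.56] -0.193366324198261 8.35
```

View pics/top_d.png

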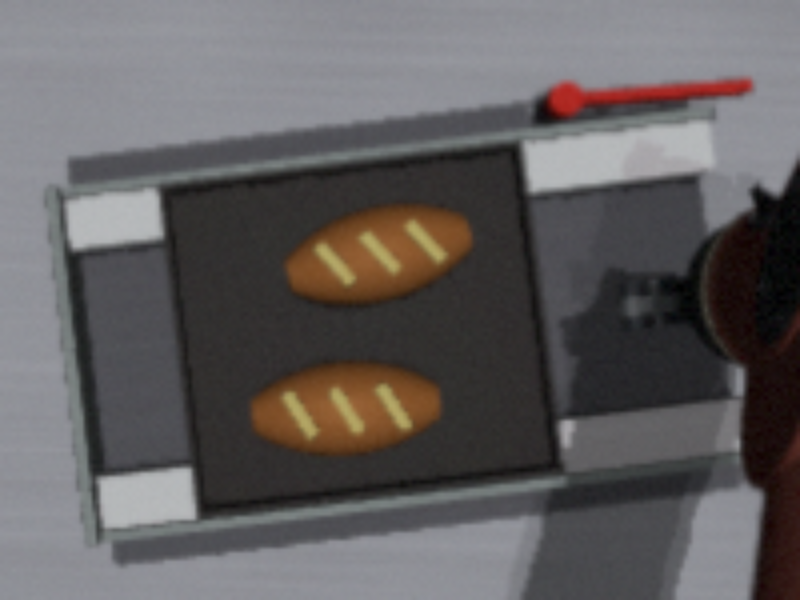

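View pics/side_d.png

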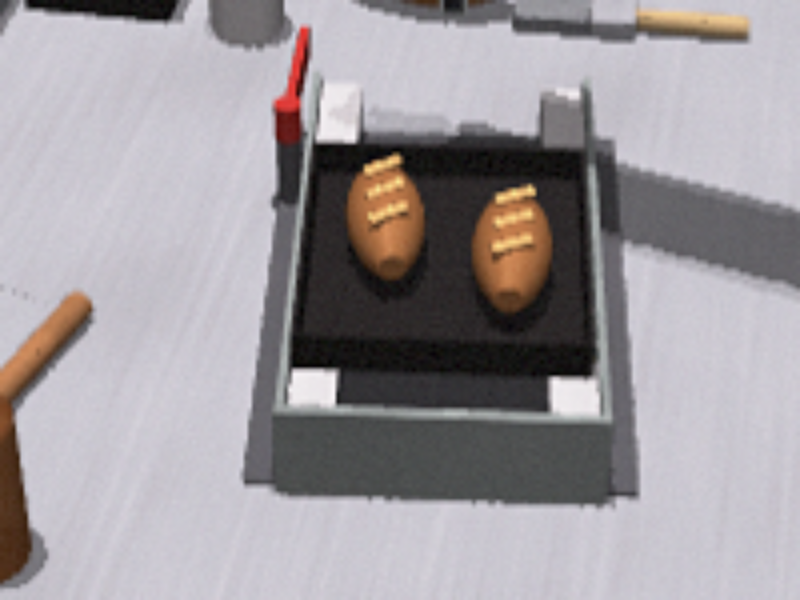

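The tray is home: all the yellow notch floors are covered, it sits square between the flanges, and both loaves are inside. The gate, from (565,100) to (750,87), is still open. Next I move the hand over to the gate's outer side.

Call:
move_arm:
  commands:
    - [0, 0, 0, 35, 5, 0, 0]
    - [0, 0, 0, 70, 10, 0, 0]
    - [0, 0, 0, 110, 15, 0, 0]
    - [0, 0, 0, 140, 18, 0, 0]
    - [0, 0, 0, 153, 18, 10, 0]

```text
t: 8.85
tcp_pos: [668.7, -191.4, 125.6]
orientation: [-3.133, -0.228, -0.004]
wrist_force: [0.6, 0.4, 0.3]
finger_gap: -0.2
```

Call:
move_arm:
  commands:
    - [0, 0, 0, 0, 0, 20, 0]
    - [0, 0, 0, 0, 0, 45, 0]
    - [0, 0, 0, 0, 0, 55, 0]
    - [0, 0, 0, 0, 0, 55, 0]

```text
t: 9.25
tcp_pos: [664.3, -191.5, 68.2]
orientation: [-3.132, -0.227, 0.005]
wrist_force: [-0.2, 0.4, -0.3]
finger_gap: -0.2
```

```bash
python3 -c "
from h import *
go((142,-213),72)
th=1.52
for th in np.arange(1.5,-.01,-.1):
  r=75;print(round(th,2),(121-r*np.cos(th)+(4+11*np.sin(th)+13*np.cos(th))*np.sin(th)).round(1),(-138-r*np.sin(th)-(4+11*np.sin(th)+13*np.cos(th))*np.cos(th)).round(1))
"
```

```text
turn [-0.002  0.003 -0.001] shift [-9.3  4.  -3.8] st [ 151.3 -209. ] [ 664.3 -191.5   68.2] [-0.19  0.4  -0.3 ] -0.22468053382010747 9.25
1.5 131.5 -213.9
1.4 125.1 -214.8
1.3 118.4 -215.1
1.2 111.5 -214.8
1.1 104.5 -213.8
1.0 97.5 -212.1
0.9 90.6 -209.6
0.8 83.8 -206.4
0.7 77.2 -202.4
0.6 70.9 -197.6
0.5 65.1 -192.1
0.4 59.8 -185.9
0.3 55.2 -179.0
0.2 51.3 -171.4
0.1 48.2 -163.4
-0.0 46.0 -155.0
```

Call:
move_arm:
  commands:
    - [0, 0, 0, -3, 0.5, -1, 0]
    - [0, 0, 0, -6, 1, -2, 0]
    - [0, 0, 0, -9, 1.5, -2, 0]
    - [0, 0, 0, -12, 2, -2, 0]
    - [0, 0, 0, -15, 3, -2, 0]

```text
t: 9.75
tcp_pos: [651.0, -196.5, 72.9]
orientation: [3.133, 0.227, 0.001]
wrist_force: [0.3, -0.1, 1.1]
finger_gap: -0.3
```

Call:
move_arm:
  commands:
    - [0, 0, 0, -3, 0, 0, 0]
    - [0, 0, 0, -6, 0, 0, 0]
    - [0, 0, 0, -9, 0, 0, 0]
    - [0, 0, 0, -12, 0, 0, 0]
    - [0, 0, 0, -15, 0, 0, 0]

```text
t: 10.25
tcp_pos: [636.3, -198.1, 72.4]
orientation: [-3.133, -0.228, -0.001]
wrist_force: [1.8, 1.1, 0.5]
finger_gap: -0.1
```

```bash
python3 -c "
from h import *
go((104.5,-213.8),72)
c=robot.camera('side');cv2.imwrite('pics/side2.png',cv2.resize(c['color'][130:280,240:440],None,fx=4,fy=4))"
```

```text
turn [-0. -0. -0.] shift [-18.2   2.3   0.4] st [ 122.7 -211.5] [ 636.3 -198.1   72.4] [1.75 1.11 0.48] -0.10179478674672669 10.25
```

View pics/side2.png

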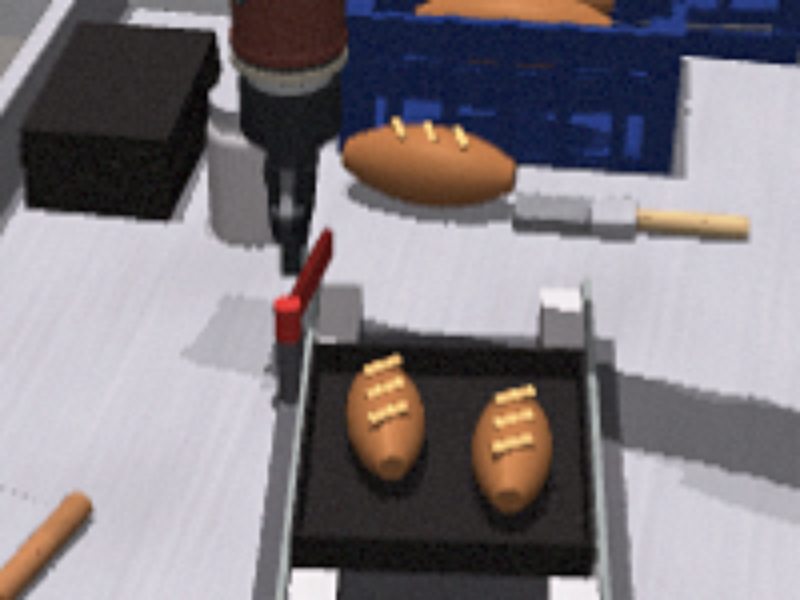

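The finger, at about (290,265), touches the gate's outer face and the gate has begun to swing. The force is about 2 N. I continue along the arc.

Call:
move_arm:
  commands:
    - [0, 0, 0, -4, 1, 0, 0]
    - [0, 0, 0, -8, 1.5, 0, 0]
    - [0, 0, 0, -12, 2, 0, 0]
    - [0, 0, 0, -16, 2, 0, 0]
    - [0, 0, 0, -20, 1.5, 0, 0]

```text
t: 10.8
tcp_pos: [616.3, -203.2, 72.4]
orientation: [3.133, 0.227, -0.0]
wrist_force: [2.9, 1.5, -0.6]
finger_gap: 0.2
```

Call:
move_arm:
  commands:
    - [0, 0, 0, -4, -1, 0, 0]
    - [0, 0, 0, -8, -2, 0, 0]
    - [0, 0, 0, -12, -3, 0, 0]
    - [0, 0, 0, -15, -5, 0, 0]
    - [0, 0, 0, -18, -6, 0, 0]

```text
t: 11.3
tcp_pos: [597.8, -199.4, 72.4]
orientation: [3.133, 0.227, 0.0]
wrist_force: [2.0, 0.0, -0.7]
finger_gap: 0.1
```

```bash
cat > g.py <<'E'
from h import *
import sys
go((float(sys.argv[1]),float(sys.argv[2])),72)
for n in("top","side"):
    col,W,ok=cloud(n);hsv=cv2.cvtColor(col,cv2.COLOR_BGR2HSV)
    S=np.dstack([(W[...,:2]-H)@ex,(W[...,:2]-H)@ey])
    m=ok&((hsv[...,0]<6)|(hsv[...,0]>174))&(hsv[...,1]>150)&(hsv[...,2]>60)&(W[...,2]>62)&(W[...,2]<98)&(S[...,0]>-20)&(S[...,0]<140)&(S[...,1]<-120)&(S[...,1]>-260)
    Q=S[m]; d=Q-[121,-138]; r=np.hypot(*d.T); f=(r>25)
    print(n,f.sum(),"angle",np.median(np.arctan2(-d[f,1],-d[f,0])).round(3) if f.any() else None,"rmax",r.max() if len(r) else 0)
    cv2.imwrite(f"pics/{n}_{sys.argv[3]}.png",cv2.resize(col[200:350,255:455] if n=="top" else col[150:300,240:440],None,fx=4,fy=4))
E
python3 g.py 70.9 -197.6 e
```

```text
turn [ 0. -0. -0.] shift [-13.5  -9.6   0.4] st [  84.4 -207.2] [ 597.8 -199.4   72.4] [ 1.97  0.02 -0.7 ] 0.12841867649401634 11.3
top 53 angle 0.82 rmax 111.0126964509708
side 150 angle 0.796 rmax 112.11453098989871
```

Tracking exactly as planned (angle 0.8). I continue the arc.

Call:
move_arm:
  commands:
    - [0, 0, 0, -3, -2, 0, 0]
    - [0, 0, 0, -6.5, -4, 0, 0]
    - [0, 0, 0, -10, -6.5, 0, 0]
    - [0, 0, 0, -13, -9.5, 0, 0]
    - [0, 0, 0, -16, -12, 0, 0]

```text
t: 11.9
tcp_pos: [580.2, -189.8, 72.4]
orientation: [3.133, 0.227, 0.0]
wrist_force: [1.5, -0.6, 0.7]
finger_gap: 0.1
```

Call:
move_arm:
  commands:
    - [0, 0, 0, -3, -3, 0, 0]
    - [0, 0, 0, -6, -6, 0, 0]
    - [0, 0, 0, -8.5, -9, 0, 0]
    - [0, 0, 0, -11, -12.5, 0, 0]
    - [0, 0, 0, -13, -16, 0, 0]

```text
t: 12.4
tcp_pos: [565.0, -175.9, 72.3]
orientation: [3.133, 0.227, -0.0]
wrist_force: [1.7, -1.1, -0.1]
finger_gap: 0.1
```

```bash
python3 g.py 48.2 -163.4 f
```

```text
turn [ 0.     0.    -0.001] shift [ -7.2 -15.8   0.3] st [  55.3 -179.2] [ 565.  -175.9   72.3] [ 1.7  -1.06 -0.11] 0.09471955045940716 12.4
top 70 angle 0.284 rmax 110.25173979010361
side 198 angle 0.266 rmax 109.14871945332203
```

Call:
move_arm:
  commands:
    - [0, 0, 0, -2, -3, 0, 0]
    - [0, 0, 0, -3.5, -6, 0, 0]
    - [0, 0, 0, -5, -9, 0, 0]
    - [0, 0, 0, -6, -12, 0, 0]
    - [0, 0, 0, -7, -15, 0, 0]

```text
t: 13.0
tcp_pos: [556.1, -162.0, 72.3]
orientation: [3.133, 0.227, -0.0]
wrist_force: [0.0, -0.3, 0.8]
finger_gap: 0.2
```

Call:
move_arm:
  commands:
    - [0, 0, 0, -0.5, -1.2, 0, 0]
    - [0, 0, 0, -1, -2.4, 0, 0]
    - [0, 0, 0, -1.3, -3.6, 0, 0]

```text
t: 13.3
tcp_pos: [554.3, -158.9, 72.3]
orientation: [3.133, 0.227, -0.0]
wrist_force: [1.7, -1.8, -0.4]
finger_gap: -0.3
```

```bash
python3 g.py 46 -155 g
```

```text
turn [ 0.     0.    -0.001] shift [-1.3 -5.8  0.3] st [  47.3 -160.8] [ 554.3 -158.9   72.3] [ 1.73 -1.84 -0.44] -0.3399812440777197 13.3
top 75 angle 0.035 rmax 110.53232744250124
side 202 angle 0.016 rmax 108.6015456926661
```

Call:
move_arm:
  commands:
    - [0, 0, 0, 0, -0.7, 0, 0]
    - [0, 0, 0, 0, -1.4, 0, 0]

```text
t: 13.6
tcp_pos: [554.1, -157.6, 72.3]
orientation: [3.133, 0.227, -0.001]
wrist_force: [0.2, -1.2, 1.2]
finger_gap: -0.0
```

Call:
move_arm:
  commands:
    - [0, 0, 0, 0, -0.6, 0, 0]
    - [0, 0, 0, 0, -1.2, 0, 0]

```text
t: 13.8
tcp_pos: [553.8, -156.4, 72.2]
orientation: [-3.133, -0.227, 0.001]
wrist_force: [-0.5, -1.7, 0.9]
finger_gap: 0.2
```

```bash
python3 g.py 46 -155 h
```

```text
turn [-0.     0.001 -0.001] shift [-1.1 -3.2  0.2] st [  47.1 -158.2] [ 553.8 -156.4   72.2] [-0.45 -1.69  0.94] 0.19453812574297788 13.8
top 73 angle 0.0 rmax 109.72746688665202
side 207 angle -0.005 rmax 108.58531440972241
```

Call:
move_arm:
  commands:
    - [0, 0, 0, 0, -0.6, 0, 0]
    - [0, 0, 0, 0, -1.2, 0, 0]

```text
t: 14.1
tcp_pos: [553.7, -155.2, 72.2]
orientation: [3.133, 0.227, -0.001]
wrist_force: [-1.5, -4.0, 1.2]
finger_gap: -0.1
```

Call:
move_arm:
  commands:
    - [0, 0, 0, 0, -0.5, 0, 0]
    - [0, 0, 0, 0, -1.0, 0, 0]

```text
t: 14.3
tcp_pos: [553.6, -155.2, 72.3]
orientation: [3.132, 0.226, 0.0]
wrist_force: [1.0, -6.5, -1.7]
finger_gap: -0.2
```

```bash
python3 g.py 46 -155 i
```

```text
turn [ 0.001  0.    -0.001] shift [-1.1 -2.1  0.3] st [  47.1 -157.1] [ 553.6 -155.2   72.3] [ 0.97 -6.49 -1.66] -0.22498384018595816 14.3
top 74 angle -0.012 rmax 109.31816518289097
side 206 angle -0.027 rmax 108.8869299484456
```

The gate has reached its hard stop: the force rose while the finger stopped moving. Now I withdraw.

Call:
move_arm:
  commands:
    - [0, 0, 0, 0, 5, 0, 0]
    - [0, 0, 0, 0, 20, 0, 0]
    - [0, 0, 0, 0, 40, 0, 0]
    - [0, 0, 0, 0, 55, -30, 0]
    - [0, 0, 0, 0, 60, -70, 0]

```text
t: 14.9
tcp_pos: [560.8, -215.9, 140.9]
orientation: [-3.132, -0.223, 0.006]
wrist_force: [0.0, 0.3, 0.2]
finger_gap: 0.1
```

Call:
move_arm:
  commands:
    - [0, 0, 0, 0, 20, -40, 0]
    - [0, 0, 0, 0, 40, -80, 0]
    - [0, 0, 0, 0, 50, -100, 0]
    - [0, 0, 0, 0, 50, -100, 0]
    - [0, 0, 0, 0, 50, -100, 0]

```text
t: 15.4
tcp_pos: [569.6, -263.4, 242.0]
orientation: [-3.133, -0.226, -0.0]
wrist_force: [0.4, 0.4, -0.7]
finger_gap: -0.3
```

```bash
python3 tr.py j; python3 g.py 0 0 k
```

```text
turn [-0.    -0.    -0.001] shift [ -47.4 -141.4  176.1] st [  47.2 -266.5] [ 569.6 -263.4  242. ] [ 0.45  0.44 -0.69] -0.34912836411216913 15.4
top y pct [-109.4 -108.   106.4  107.9] x [-97.9  99.1] floor z 53.2 rim 81.0
side y pct [-114.6 -113.   111.   111.9] x [-97.  100.4] floor z 54.3 rim 81.6
turn [-0.002  0.002  0.   ] shift [ -46.6 -265.1  169.3] st [  46.9 -265.3] [ 569.1 -262.3  240.8] [ 0.2   0.24 -0.22] -0.0821220783625468 15.5
top 131 angle -0.013 rmax 109.3333819503083
side 212 angle -0.021 rmax 111.23268083704319
```

View pics/side_k.png

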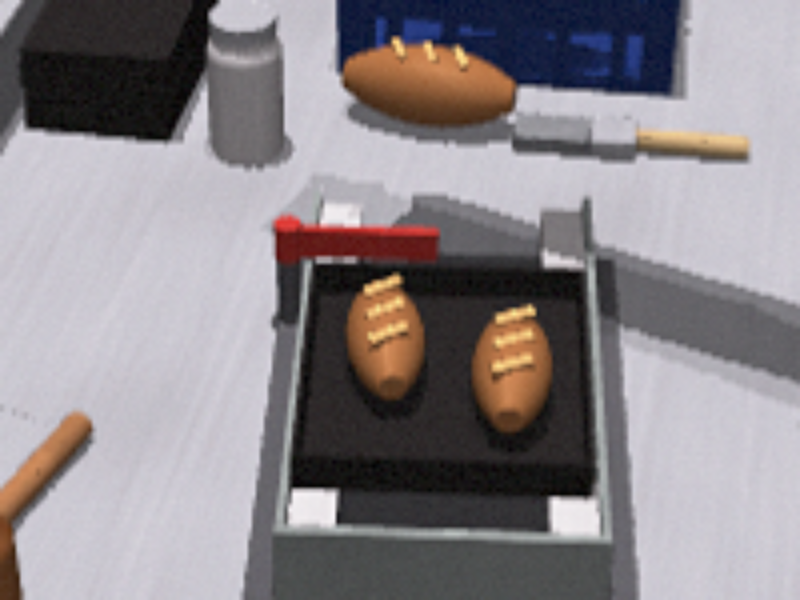

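View pics/top_k.png

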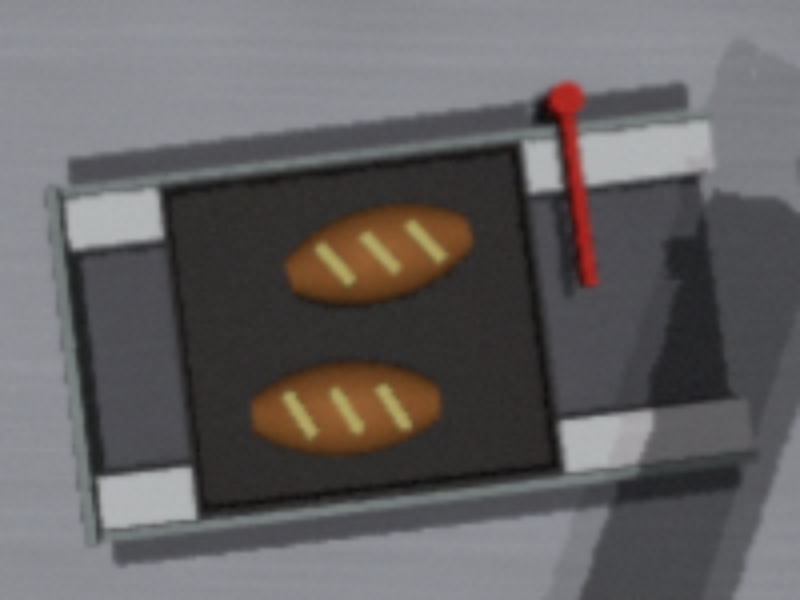

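The side view shows the red gate running from (285,240) to (438,245), shut across behind the tray. In the top view it runs parallel to the tray's rear wall. The loaves lie in the tray and the hand is clear.

```bash
python3 -c "
from plant import robot
print(robot.close_job())"
```

```text
the job is handed in; nothing more can be done
None
```

The tray is home in its notches, the red gate is shut behind it, and I handed the job in at about 15.6 s with the hand clear of everything. `robot.close_job()` reports no verdict.

- **Tray:** I pushed it home from behind with the closed fingertips at about 3 to 6 N. I stopped when its floor and rim had dropped 8 mm. The last check put it about 1 to 2 mm short of home along y, within the 3 mm play, with x within about 2 mm. Both loaves were still in it.
- **Gate:** I swung it shut along its arc at about 1 to 3 N. At its hard stop the force rose to about 6.5 N and the finger stopped moving. After I withdrew it measured -0.01 to -0.02 rad, which is shut within measuring error.
- **Hand:** It finished 240 mm above the table with a wrist force near zero.
- **Other things:** I kept the hand clear of everything else on the table. The pictures showed no sign of them shifting, but I did not measure their positions again.
- **Disagreements:** The top and side cameras differed by 4 to 5 mm on single tray edges, though they agreed on the tray's centre to 1 to 2 mm. The trained networks confused the loaves with each other and sometimes with the shaker, so I measured the tray and gate from colour and depth instead.

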